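# Close the dental kit case and press its locking knob home

## Task

Close the dental kit case: fold down the blue inner flap first, then the white outer flap over it. Then take the grey locking knob from the parts tray, turn it so that its flat (orange mark) matches the flat of the D-shaped spindle sticking up between the flaps, and push it all the way down against the sprung collar. Finish with the gripper still on the knob, holding it fully pressed down (a colleague will then put in the retaining screw), and leave the other things on the desk and in the tray where they are.

Things in the scene. Friction and masses are not known exactly. Their poses are not given: they have to be found in the camera images.
- case: White kit case fixed to the desk, 180 x 230 mm and 70 to 76 mm high, open top with dark insert. Origin: centre of its underside, on the desk. Its y axis points from the inner flap's hinge to the outer flap's hinge; its x axis runs along the hinges. It and the tray may swap sides. Spindle in the middle.
- inner_hinge (a point): Middle of the blue inner flap's hinge line, on the case's -y wall, 72 mm above the desk; axes as the case. The flap is a 4 mm plate, 172 mm long (case x), reaching 124 mm from this line across the middle of the case; beyond 94 mm it is split by a 36 mm wide slot that clears the spindle.
- outer_hinge (a point): Middle of the white outer flap's hinge line, on the case's +y wall, 78.5 mm above the desk; axes as the case. The flap has the same shape as the inner one, reaches towards the case's -y and lies over the inner flap.
- inner_flap (a joint): Opening angle of the blue flap, rad: 0 = flat and closed, 1.57 = standing upright, up to 1.9 (leaning outward). Stiff hinge: the flap stays where it is left; about 1 N at its edge moves it.
- outer_flap (a joint): Opening angle of the white flap, rad: 0 = flat and closed, 1.57 = standing upright. Stiff hinge as the other.
- spindle_seat (a point): Point on the axis of the fixed upright spindle, 82.5 mm above the desk: the knob's underside is here when fully down (2 mm above the closed outer flap). Its x axis points out of the D-shaft's flat (marked orange), z up. The steel D-shaft is 20 mm in diameter, flat 5 mm from the axis, 2.5 mm chamfer at its top, which is 22 mm above this point.
- collar (a joint): Travel (m) of the sprung aluminium collar (30 mm across) round the foot of the D-shaft: 0 = up, its top 6 mm above spindle_seat; 0.006 = fully down at the stop. It needs 3 N to start and 6.6 N at the stop, and springs back if let go.
- knob_center (a point): Centre, 27 mm above the underside, of the loose light grey knob (90 g, 54 mm high) that stands in a shallow tray pocket, its underside 16 mm above the desk. Round skirt 50 mm wide, 28 mm high; on it a straight grip bar 46 mm long (along knob x), 16 mm thick (along y), 26 mm high. x points to the side of its flat, where the bar's top and end have an orange mark; z up.
- knob_foot (a point): Centre of the underside of the knob's skirt; axes as knob_center. Here opens the D-shaped bore: 22.4 mm in diameter, flat 6.3 mm from the axis on the +x side, 24 mm deep. It enters the D-shaft only within about 0.15 rad of matching it.
- knob_mark (a point): Point of the knob's underside 20 mm from its axis on the side of the flat (+x of the knob).
- tray: White parts tray fixed to the desk, 180 x 180 mm, 34 mm high, with dark insert; the knob stands in its pocket, with a small vial and a white ring in other pockets. Origin: centre of its underside.
- vial: Small glass vial, 22 mm wide and 40 mm high, standing in the tray; leave it. Origin at its underside.
- cup_ring: White plastic ring, 34 mm wide and 18 mm high, in the tray; leave it. Origin at its underside.
- syringe: Plastic syringe, about 130 mm long and 18 mm high, lying on the desk behind the case or tray; leave it. Origin at its underside.
- jaw_model: Beige jaw model, 50 x 70 mm, 32 mm high, on the desk; leave it. Origin at its underside.
- mug: Blue mug, 80 mm wide and 90 mm high; leave it. Origin at its underside.
- book: Book, 160 x 220 mm, 28 mm thick; leave it. Origin at its underside.
- screwdriver: Screwdriver, 150 mm long, lying on the desk; leave it. Origin at its underside.
Not all that is in view belongs to the job. Of the things that look like the part that bears knob_center, the smallest one is meant.

How it is judged:
By the outcome, as a careful person would: the job done as asked, in the order asked, and still so for the second after the job is handed in, while the arm keeps its last pose, push and grip.
It also fails if it takes over 67 s, if anything falls off the work surface, if the arm or the gripper's body presses on something with over 40 N, if the wrist force passes 120 N, or if a joint passes its speed limit or range.

## Robot

A 6-joint arm with a two-finger parallel gripper is mounted at the origin on the work surface. World frame = base frame: x ahead of the robot, y to its left, z up, the work surface at z = 0. Lengths are in m, angles in rad, forces in N, time in s.
With the tool pointing down it reaches from about 0.375 to 0.975 m from the base axis. Payload 3.8 kg.
Tool frame: the origin (TCP) lies at the very end of the fingers, on their centre line; the grasp point (between the pads) lies 19 mm behind it; z points along the fingers, y is the direction in which the jaws open and shut (so a half turn about z gives the same grasp; the last joint's range is limited). The gripper opens to 85 mm and grips with 20 to 120 N. Pads are 22 mm wide; open, the fingers measure 114 mm over their backs; the gripper's body (76 mm by 85 mm) begins 54 mm behind the grasp point. The pads swing forward as they close: fully open they stand 13 mm farther back than shut.
Start: joints at [-1.218, 0.264, 1.604, -0, 1.274, -0.037], TCP at [0.256, -0.624, 0.231] pointing down, gripper open.
Joint ranges: [-2.63, 2.63], [-0.94, 2.18], [0.31, 2.57], [-1.31, 4.45], [0, 2.66], [-2.55, 2.55]. Speed limits (rad/s): [2.57, 2.57, 3.14, 3.14, 3.14, 3.14].

## Interface

Orientations are given as a rotation vector (axis times angle).
In Python, from workcell import status, read_camera, camera_info, order gives the robot as it stands.
- The arm moves only by the tool move_arm, never from a script. Its argument "deltas" is a list of rows, each a list of 3 entries, a list of its own where there are three numbers: the turn, a rotation vector about the world's x, y, z as a fraction of full scale, then the shift along the world's x, y, z as a fraction of full scale, then the closure, from -1 (fully open) to 1 (shut), so that 0 is half open. A call has 1 to 20 rows; each row is the pose to reach, as a shift and turn from the pose commanded when the call began; what a row does not reach only later rows make up. Full scale, the value 1, is 0.1 m for a shift and pi/2 rad for a turn. A row lasts 1/8 s, in which the tool goes at most 62.5 mm and 10.7 degrees, less where a joint would pass 70% of its speed; a pose out of reach is approached as far as the arm can. A call with a number of a shift or a turn outside -1 to 1 is refused whole. A call with a gripper value outside its range is refused whole. The fingers move at their own pace and stop on an object; "grip_force" is the grip in N (left out, the last holds). Time passes only in rows, so rows that repeat a pose let the fingers close. It gives the time, the measured TCP pose, the force and the opening at its end, in the units of the state.
- status.read_state(): the state, without advancing time (a new reading comes with each control period).
- read_camera(name): name is "side" or "top"; returns (picture, depth): 420x560x3 uint8, red, green, blue; 420x560 float32, m along the optical axis (not along the pixel's ray), 0 where there is no reading.
- camera_info(name): a dict with "K" (3x3 intrinsics, pixels), "R" (3x3) and "t" (3): a world point X has camera coordinates R X + t. Camera axes: x right, y down, z forward; pixel columns grow to the right and rows downward; lengths in m; the calibration is good to about 2 mm. A picture is of the moment at which its call begins. camera_info takes no time and is no camera call.
- order.finish_job(): hands the job in, once; it reports no verdict.
The state is a dict: "time": time; "q": joint angles; "joint_vel": joint speeds; "joint_torque": joint torques, N m; "tool_pos": TCP position; "tcp_rot": TCP orientation; "wrist_force": force on the tool from outside, world axes, zero at the start; "torque": the same for the moment, N m; "width": opening from 0.0 (shut) to 1.0 (fully open).
Only numpy, scipy, OpenCV 4.12 (cv2) and the standard library are available. Lean on these libraries where they do the work, as an engineer would, in place of code of your own. Each camera call takes 0.05 s, during which the arm holds its last target. There are 200 camera calls.

## Working session

There is one attempt and no reset: what is moved stays moved. The work goes in short steps, Python scripts to look and compute and a tool call to move; the robot and the scene stay as the last step left them, time stands still between calls to the robot, and variables do not carry over. Pictures are saved under pics/ and viewed, about 8 in all and at most 12, crops included, and the job is handed in when it is done.

Besides the shell and the picture viewer there is one more tool, called after "Emit:" by a JSON object that holds its "op" and its "data". move_arm: Moves the arm, as the interface text tells. Its arguments: {"type":"object","properties":{"deltas":{"type":"array","items":{"type":"array"}},"grip_force":{"type":"number"}},"required":["deltas"]}

```bash
ls; mkdir -p pics; cat > h.py <<'E'
import numpy as np, cv2
from workcell import status, read_camera, camera_info, order
def cap(n,tag):
    im,d=read_camera(n); np.savez(f'pics/{tag}.npz',im=im,d=d); cv2.imwrite(f'pics/{tag}.png',im[:,:,::-1]); return im,d
def world(n,d):
    c=camera_info(n);K=np.array(c['K']);R=np.array(c['R']);t=np.array(c['t'])
    v,u=np.mgrid[:d.shape[0],:d.shape[1]]
    p=np.stack([(u-K[0,2])/K[0,0]*d,(v-K[1,2])/K[1,1]*d,d],-1)
    return (p-t)@R
def ray(n,u,v,z):
    c=camera_info(n);K=np.array(c['K']);R=np.array(c['R']);t=np.array(c['t'])
    r=R.T@np.linalg.solve(K,[u,v,1]);o=-R.T@t
    return o+r*(z-o[2])/r[2]
def proj(n,X):
    c=camera_info(n);K=np.array(c['K']);p=K@(np.array(c['R'])@X+np.array(c['t']));return p[:2]/p[2]
E
python3 - <<'E'
from h import *
np.set_printoptions(precision=3,suppress=True)
a,_=cap('top','top0');b,_=cap('side','side0')
print(status.read_state())
for n in('top','side'):
    c=camera_info(n);R=np.array(c['R']);print(n,np.array(c['K']),-R.T@np.array(c['t']),R)
E
```

```text
pics
{'time': 0.1, 'q': array([-1.218,  0.265,  1.605, -0.   ,  1.274, -0.037]), 'joint_vel': array([ 0.001, -0.002,  0.   ,  0.   , -0.001,  0.001]), 'joint_torque': array([  0.001, -51.671, -36.859,  -0.   ,   0.006,  -0.   ]), 'tool_pos': array([ 0.256, -0.624,  0.23 ]), 'tcp_rot': array([-3.08 , -0.608,  0.001]), 'wrist_force': array([ 0.266,  0.175, -0.975]), 'torque': array([ 0.037,  0.035, -0.002]), 'width': 1.0023494200176366}
top [[502.857   0.    281.39 ]
 [  0.    502.857 209.71 ]
 [  0.      0.      1.   ]] [0.297 0.054 1.253] [[-0.027 -1.     0.005]
 [-0.977  0.025 -0.211]
 [ 0.211 -0.01  -0.977]]
side [[383.397   0.    280.33 ]
 [  0.    383.397 207.516]
 [  0.      0.      1.   ]] [ 0.86  -0.636  0.668] [[ 0.915  0.404 -0.011]
 [ 0.248 -0.582 -0.775]
 [-0.319  0.706 -0.632]]
```

View pics/top0.png

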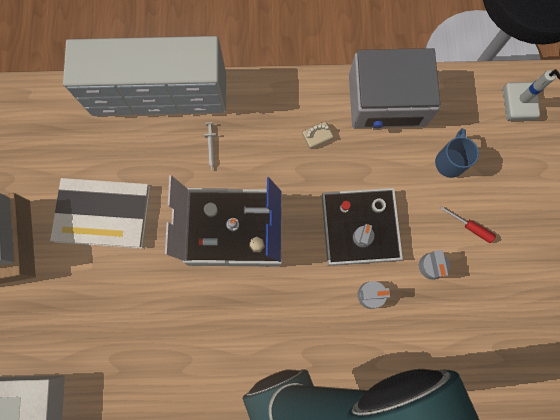

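View pics/side0.png

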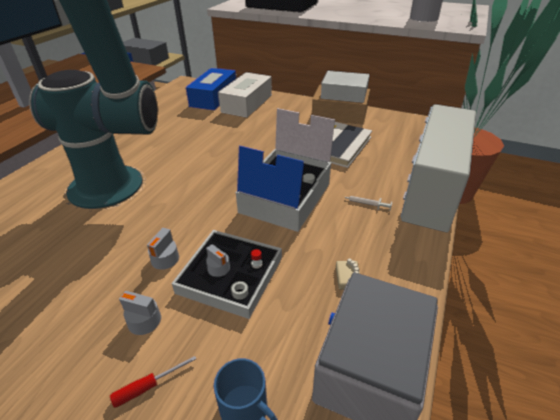

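Top view: the case is at about (228,228), with the blue flap on the right (275,225) and the white flap on the left (175,220). The tray is at about (362,228). Knob candidates are the one in the tray (364,236) and two on the desk, (375,294) and (435,265). The tray knob fits the description, being the smallest and standing in a pocket. I'll check it in a close crop.

```bash
python3 - <<'E'
from h import *
np.set_printoptions(precision=4,suppress=True)
D=np.load('pics/top0.npz');im,d=D['im'],D['d'];S=np.load('pics/side0.npz')
A=cv2.resize(im[180:275,150:300],None,fx=5,fy=5,interpolation=cv2.INTER_CUBIC)
B=cv2.resize(im[185:310,320:460],None,fx=4,fy=4,interpolation=cv2.INTER_CUBIC)
A=cv2.resize(A,(400,253));
A2=cv2.resize(im[210:240,215:250],(400,343),interpolation=cv2.INTER_CUBIC)
B=cv2.resize(im[185:310,320:460],(400,357),interpolation=cv2.INTER_CUBIC)
out=np.zeros((600,800,3),np.uint8);out[:253,:400]=A;out[253:596,:400]=A2;out[:357,400:]=B
out[357:600,400:]=cv2.resize(S['im'][230:285,190:280],(400,243),interpolation=cv2.INTER_CUBIC)
cv2.imwrite('pics/crop1.png',out[:,:,::-1])
W=world('top',d); hsv=cv2.cvtColor(im,cv2.COLOR_RGB2HSV)
def reg(x0,x1,y0,y1):
    m=np.zeros(d.shape,bool);m[y0:y1,x0:x1]=1;return m
org=(hsv[...,0]<18)&(hsv[...,1]>150)&(hsv[...,2]>150)
# knobs heights & sizes
for nm,r in dict(tray=(345,385,215,255),d1=(355,395,275,315),d2=(415,455,245,285)).items():
    m=reg(*r); z=np.where(m,W[...,2],0); print(nm,'zmax',np.percentile(z[m],[90,97,99.5]))
    o=m&org; print(' orange n',o.sum(),W[o].mean(0) if o.any() else '')
blue=reg(255,295,175,275)&(hsv[...,0]>105)&(hsv[...,0]<130)&(hsv[...,1]>120)
p=W[blue];print('blue',blue.sum(),p.min(0),p.max(0))
for n in('top',):
  pass
# hists
wp=W[reg(160,190,170,270)&(W[...,2]>0.09)];print('white',wp.min(0),wp.max(0))
E
```

```text
tray zmax [0.0499 0.0718 0.0746]
 orange n 21 [ 0.501  -0.1627  0.0706]
d1 zmax [0.0721 0.0747 0.0773]
 orange n 40 [ 0.3484 -0.1893  0.0734]
d2 zmax [0.0716 0.0744 0.0771]
 orange n 40 [ 0.3987 -0.3316  0.0731]
blue 148 [0.4292 0.0652 0.1607] [0.5982 0.0779 0.197 ]
white [0.297  0.0537 0.0904] [0.6087 0.2903 1.2528]
```

View pics/crop1.png

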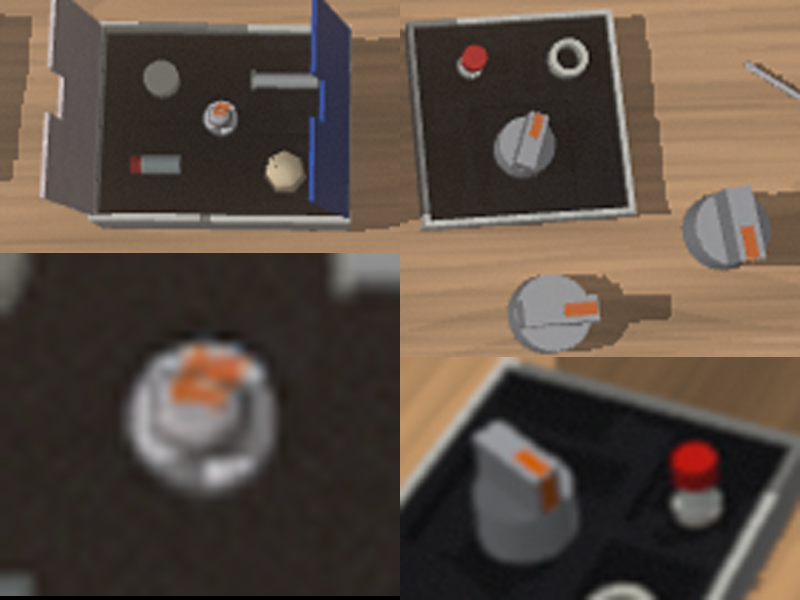

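The crop confirms the tray knob is the smaller one, with its mark pointing up and to the right at (537,125). The spindle's orange mark is near (205,380) in the crop, pointing world +x and slightly −y. Next I'll take precise measurements.

```bash
python3 - <<'E'
from h import *
from scipy.spatial.transform import Rotation as Ro
np.set_printoptions(precision=4,suppress=True)
D=np.load('pics/top0.npz');im,d=D['im'],D['d']
W=world('top',d); hsv=cv2.cvtColor(im,cv2.COLOR_RGB2HSV); Z=W[...,2]
def reg(x0,x1,y0,y1):
    m=np.zeros(d.shape,bool);m[y0:y1,x0:x1]=1;return m
org=(hsv[...,0]<20)&(hsv[...,1]>110)&(hsv[...,2]>120)
def rect(m):
    p=W[m][:,:2].astype(np.float32);c,s,a=cv2.minAreaRect(p);return np.array(c),np.array(s),a
k=reg(345,385,215,255)
t=k&(Z>.062)&(Z<.078);print('bar',t.sum(),rect(t),W[t].mean(0))
o=k&org&(Z>.06);print('bar orange',o.sum(),W[o].mean(0))
s=k&(Z>.04)&(Z<.049);print('skirt',s.sum(),W[s].mean(0),W[s].min(0),W[s].max(0));
(c,r)=cv2.minEnclosingCircle(W[s|t][:,:2].astype(np.float32));print('circ',c,r)
sp=reg(222,244,214,236)
for lo,hi in((.078,.094),(.098,.112)):
    m=sp&(Z>lo)&(Z<hi);print('sp',lo,m.sum(),cv2.minEnclosingCircle(W[m][:,:2].astype(np.float32)),W[m].mean(0))
m=sp&org;vv,uu=np.nonzero(m);print('sp orange',[(u,v,round(float(Z[v,u]),3)) for u,v in zip(uu,vv)])
# case rim
m=reg(160,300,170,275)&(Z>.066)&(Z<.08);print('rim',m.sum(),rect(m),W[m].min(0),W[m].max(0))
bl=reg(255,295,175,275)&(hsv[...,0]>105)&(hsv[...,0]<130)&(hsv[...,1]>100)
def pl(p):
    for _ in range(3):
        c=np.median(p,0) if _==0 else p.mean(0);n=np.linalg.svd(p-p.mean(0))[2][2];c=p.mean(0);p=p[abs((p-c)@n)<.003]
    return c,n,len(p),p.min(0),p.max(0)
print('blue',pl(W[bl&(Z>.09)]))
wh=reg(160,190,170,270)&(Z>.09)&(Z<.3);print('white',pl(W[wh]))
S=np.load('pics/side0.npz');Ws=world('side',S['d']);h2=cv2.cvtColor(S['im'],cv2.COLOR_RGB2HSV)
b2=(h2[...,0]>105)&(h2[...,0]<130)&(h2[...,1]>120);b2[:140]=0;b2[215:]=0;b2[:,:230]=0;b2[:,310:]=0
print('blue side',pl(Ws[b2&(Ws[...,2]>.09)&(Ws[...,2]<.3)]))
w2=np.zeros(b2.shape,bool);w2[108:160,272:334]=1;print('white side',pl(Ws[w2&(Ws[...,2]>.09)&(Ws[...,2]<.22)&(Ws[...,1]<.4)]))
print(Ro.from_rotvec(status.read_state()['tcp_rot']).as_matrix())
E
```

```text
bar 140 (array([ 0.4899, -0.1588]), array([0.0164, 0.0462]), 70.4330062866211) [ 0.4894 -0.1584  0.0703]
bar orange 27 [ 0.5009 -0.1629  0.0705]
skirt 158 [ 0.4885 -0.1564  0.0451] [ 0.4654 -0.1831  0.0402] [ 0.5125 -0.1355  0.0489]
circ (0.4890928268432617, -0.15888196229934692) 0.025127515196800232
sp 0.078 72 ((0.517738938331604, 0.15721869468688965), 0.015229775570333004) [0.5162 0.1567 0.0892]
sp 0.098 50 ((0.5172564387321472, 0.1575084924697876), 0.00975146796554327) [0.5162 0.1575 0.1048]
sp orange [(np.int64(232), np.int64(218), 0.089), (np.int64(231), np.int64(219), 0.09), (np.int64(232), np.int64(219), 0.091), (np.int64(233), np.int64(219), 0.089), (np.int64(234), np.int64(219), 0.087), (np.int64(235), np.int64(219), 0.093), (np.int64(231), np.int64(220), 0.102), (np.int64(232), np.int64(220), 0.091), (np.int64(233), np.int64(220), 0.091), (np.int64(234), np.int64(220), 0.095), (np.int64(235), np.int64(220), 0.092), (np.int64(230), np.int64(221), 0.107), (np.int64(231), np.int64(221), 0.105), (np.int64(232), np.int64(221), 0.106), (np.int64(233), np.int64(221), 0.104), (np.
[... 369 characters left out ...]
 [0.6111 0.2755 0.08  ]
blue (array([0.5121, 0.0724, 0.1874]), array([-0.0383, -0.9715,  0.2338]), 156, array([0.4292, 0.0652, 0.1607]), array([0.5982, 0.0779, 0.1993]))
white (array([0.5203, 0.2769, 0.151 ]), array([-0.035 , -0.9907,  0.1312]), 1309, array([0.4359, 0.2664, 0.0904]), array([0.6087, 0.289 , 0.2067]))
blue side (array([0.5191, 0.0596, 0.1407]), array([-0.0336, -0.9726,  0.2302]), 2311, array([0.4292, 0.0439, 0.09  ]), array([0.6003, 0.0766, 0.1937]))
white side (array([0.5222, 0.2756, 0.1438]), array([0.0588, 0.8959, 0.4404]), 126, array([0.4349, 0.2697, 0.1354]), array([0.6072, 0.2815, 0.1515]))
[[ 0.925   0.38   -0.0007]
 [ 0.38   -0.925   0.0019]
 [ 0.     -0.002  -1.    ]]
```

Measurements:

| Item | Position | Angle |
|---|---|---|
| Case | (0.518, 0.1575) | yaw ≈ −2° |
| Blue flap | hinge y ≈ 0.043 | opening ≈ 1.34 rad |
| White flap | hinge y ≈ 0.272 | opening ≈ 1.70 rad |
| Knob | (0.489, −0.159) | −19.6° |

First I'll move to the outside of the blue flap with the fingers shut.

Emit:
{"op": "move_arm", "data": {"deltas": [[[0,0,-0.1],[0.2,0.4,0],1],[[0,0,-0.2],[0.35,0.8,0],1],[[0,0,-0.27],[0.45,1,0],1]], "grip_force": 40}}

```text
time: 0.48
tool_pos: [0.3018, -0.5221, 0.2305]
tcp_rot: [-3.139, 0.059, 0.001]
wrist_force: [0.5, -0.8, 0.3]
width: 0.381
```

Emit:
{"op": "move_arm", "data": {"deltas": [[[0,0,0],[0.2,0.5,0],1],[[0,0,0],[0.45,1,0],1],[[0,0,0],[0.45,1,0],1]]}}

```text
time: 0.85
tool_pos: [0.3475, -0.421, 0.2307]
tcp_rot: [-3.139, 0.048, 0.0]
wrist_force: [-0.5, -0.7, 0.2]
width: 0.002
```

Emit:
{"op": "move_arm", "data": {"deltas": [[[0,0,0],[0.2,0.5,0],1],[[0,0,0],[0.45,1,0],1],[[0,0,0],[0.45,1,0],1]]}}

```text
time: 1.23
tool_pos: [0.3923, -0.3223, 0.231]
tcp_rot: [-3.14, 0.048, 0.0]
wrist_force: [-0.1, -0.2, 0.1]
width: 0.002
```

Emit:
{"op": "move_arm", "data": {"deltas": [[[0,0,0],[0.2,0.5,0],1],[[0,0,0],[0.45,1,0],1],[[0,0,0],[0.45,1,0],1]]}}

```text
time: 1.6
tool_pos: [0.4374, -0.2231, 0.2312]
tcp_rot: [-3.141, 0.048, -0.0]
wrist_force: [-0.8, -0.1, 0.5]
width: -0.001
```

Emit:
{"op": "move_arm", "data": {"deltas": [[[0,0,0],[0.2,0.5,0],1],[[0,0,0],[0.45,1,0],1],[[0,0,0],[0.45,1,0],1]]}}

```text
time: 1.98
tool_pos: [0.4826, -0.1236, 0.2312]
tcp_rot: [3.141, -0.049, 0.0]
wrist_force: [-0.2, -1.2, -0.3]
width: -0.0
```

Emit:
{"op": "move_arm", "data": {"deltas": [[[0,0,0],[0.2,0.5,0],1],[[0,0,0],[0.36,1,0],1],[[0,0,0],[0.36,1,0],1],[[0,0,0],[0.36,1,0],1]]}}

```text
time: 2.48
tool_pos: [0.5174, -0.0264, 0.231]
tcp_rot: [3.14, -0.055, -0.001]
wrist_force: [-0.3, -0.1, -0.7]
width: 0.001
```

Emit:
{"op": "move_arm", "data": {"deltas": [[[0,0,0],[0,0.1,-0.4],1],[[0,0,0],[0,0.38,-0.81],1],[[0,0,0],[0,0.38,-0.81],1]]}}

```text
time: 2.85
tool_pos: [0.5139, 0.0124, 0.1464]
tcp_rot: [3.141, -0.055, -0.013]
wrist_force: [-0.4, -0.5, -0.2]
width: -0.0
```

Emit:
{"op": "move_arm", "data": {"deltas": [[[0,0,0],[0,0.15,0],1],[[0,0,0],[0,0.31,0],1],[[0,0,0],[0,0.36,-0.01],1],[[0,0,0],[0,0.414,-0.03],1],[[0,0,0],[0,0.49,-0.06],1],[[0,0,0],[0,0.56,-0.1],1],[[0,0,0],[0,0.62,-0.14],1],[[0,0,0],[0,0.686,-0.19],1],[[0,0,0],[0,0.74,-0.25],1],[[0,0,0],[0,0.79,-0.31],1],[[0,0,0],[0,0.835,-0.38],1],[[0,0,0],[0,0.87,-0.45],1],[[0,0,0],[0,0.9,-0.52],1],[[0,0,0],[0,0.923,-0.6],1],[[0,0,0],[0,0.935,-0.68],1],[[0,0,0],[0,0.943,-0.75],1],[[0,0,0],[0,0.943,-0.77],1],[[0,0,0],[0,0.943,-0.79],1],[[0,0,0],[0,0.943,-0.79],1]]}}

```text
time: 5.22
tool_pos: [0.5175, 0.108, 0.0738]
tcp_rot: [3.141, -0.054, -0.001]
wrist_force: [-7.9, -0.6, 18.8]
width: -0.004
```

Emit:
{"op": "move_arm", "data": {"deltas": [[[0,0,0],[0,0,0.3],1],[[0,0,0],[0,0,0.8],1],[[0,0,0],[0,0,1],1]]}}

```text
time: 5.6
tool_pos: [0.5192, 0.108, 0.1744]
tcp_rot: [-3.14, 0.054, -0.007]
wrist_force: [0.7, 0.5, -0.8]
width: 0.006
```

Emit:
{"op": "move_arm", "data": {"deltas": [[[0,0,0],[0,0,0.5],1],[[0,0,0],[0,0,0.6],1],[[0,0,0],[0,0,0.6],1]]}}

```text
time: 5.98
tool_pos: [0.5178, 0.1079, 0.2317]
tcp_rot: [-3.141, 0.054, -0.002]
wrist_force: [-0.1, 0.6, 0.5]
width: -0.002
```

Emit:
{"op": "move_arm", "data": {"deltas": [[[0,0,0],[0,0.5,0],1],[[0,0,0],[0,1,0],1]]}}

```text
time: 6.22
tool_pos: [0.5163, 0.208, 0.2286]
tcp_rot: [3.14, -0.057, -0.006]
wrist_force: [1.0, -0.5, -0.2]
width: -0.002
```

Emit:
{"op": "move_arm", "data": {"deltas": [[[0,0,0],[0,0.5,0],1],[[0,0,0],[0,1,0],1],[[0,0,0],[0,1,0],1]]}}

```text
time: 6.6
tool_pos: [0.5158, 0.3103, 0.2281]
tcp_rot: [3.14, -0.048, -0.006]
wrist_force: [-0.6, -1.0, -1.0]
width: 0.001
```

Emit:
{"op": "move_arm", "data": {"deltas": [[[0,0,0],[0,0.3,0],1],[[0,0,0],[0,0.3,-0.1],1],[[0,0,0],[0,0.3,-0.4],1],[[0,0,0],[0,0.3,-0.73],1],[[0,0,0],[0,0.3,-0.73],1]]}}

```text
time: 7.22
tool_pos: [0.5144, 0.3344, 0.1532]
tcp_rot: [3.135, -0.055, -0.013]
wrist_force: [-0.7, -0.2, 0.1]
width: -0.0
```

```bash
python3 - <<'E'
from h import *
np.set_printoptions(precision=4,suppress=True)
im,d=cap('side','side1');im2,d2=cap('top','top1')
cv2.imwrite('pics/v4.png',np.hstack([cv2.resize(im[90:230,200:400],(420,294)),cv2.resize(im2[150:280,140:300],(362,294))])[:,:,::-1])
E
```

```text
(no output)
```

View pics/v4.png

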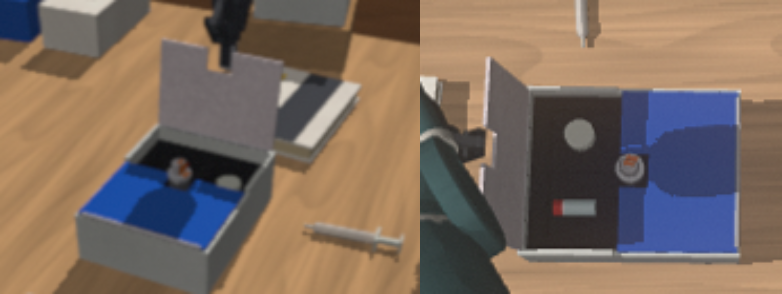

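The blue flap lies flat with its slot round the spindle. The white flap still stands, with the fingers outside it. Now I'll close the white one.

Emit:
{"op": "move_arm", "data": {"deltas": [[[0,0,0],[0,-0.15,0],1],[[0,0,0],[0,-0.3,0],1],[[0,0,0],[0,-0.4,0],1],[[0,0,0],[0,-0.49,0],1],[[0,0,0],[0,-0.56,0],1],[[0,0,0],[0,-0.63,0],1],[[0,0,0],[0,-0.7,-0.02],1],[[0,0,0],[0,-0.78,-0.04],1],[[0,0,0],[0,-0.85,-0.08],1],[[0,0,0],[0,-0.925,-0.11],1],[[0,0,0],[0,-0.99,-0.16],1]]}}

```text
time: 8.7
tool_pos: [0.5175, 0.2384, 0.142]
tcp_rot: [3.141, -0.054, 0.0]
wrist_force: [0.3, 0.7, 0.4]
width: 0.0
```

Emit:
{"op": "move_arm", "data": {"deltas": [[[0,0,0],[0,-0.06,-0.05],1],[[0,0,0],[0,-0.12,-0.105],1],[[0,0,0],[0,-0.17,-0.17],1],[[0,0,0],[0,-0.21,-0.235],1],[[0,0,0],[0,-0.25,-0.31],1],[[0,0,0],[0,-0.28,-0.38],1],[[0,0,0],[0,-0.3,-0.45],1],[[0,0,0],[0,-0.31,-0.52],1],[[0,0,0],[0,-0.32,-0.59],1],[[0,0,0],[0,-0.32,-0.62],1],[[0,0,0],[0,-0.32,-0.64],1],[[0,0,0],[0,-0.32,-0.64],1]]}}

```text
time: 10.2
tool_pos: [0.5172, 0.2068, 0.0803]
tcp_rot: [3.141, -0.053, -0.002]
wrist_force: [-6.8, -3.3, 15.0]
width: 0.004
```

Emit:
{"op": "move_arm", "data": {"deltas": [[[0,0,0],[0,0,0.3],1],[[0,0,0],[0,0,0.7],1],[[0,0,0],[0,0,1],1],[[0,0,0],[0,0,1],1]]}}

```text
time: 10.7
tool_pos: [0.5198, 0.2079, 0.1816]
tcp_rot: [-3.139, 0.054, -0.01]
wrist_force: [0.5, -0.1, -0.4]
width: -0.001
```

Emit:
{"op": "move_arm", "data": {"deltas": [[[0,0,0],[0,-0.5,0],0],[[0,0,0],[0,-1,0],0],[[0,0,0],[0,-1,0],0]]}}

```text
time: 11.08
tool_pos: [0.5164, 0.1043, 0.1765]
tcp_rot: [3.14, -0.06, -0.004]
wrist_force: [0.1, 0.6, 0.1]
width: 0.501
```

Emit:
{"op": "move_arm", "data": {"deltas": [[[0,0,0],[0,-0.5,0],-1],[[0,0,0],[0,-1,0],-1],[[0,0,0],[0,-1,0],-1]]}}

```text
time: 11.45
tool_pos: [0.517, 0.0052, 0.1771]
tcp_rot: [3.141, -0.059, -0.003]
wrist_force: [0.6, 0.4, 0.1]
width: 1.001
```

Emit:
{"op": "move_arm", "data": {"deltas": [[[0,0,-0.1],[-0.1,-0.5,0],-1],[[0,0,-0.196],[-0.28,-1,0],-1],[[0,0,-0.196],[-0.28,-1,0],-1]]}}

```text
time: 11.82
tool_pos: [0.4885, -0.0939, 0.1773]
tcp_rot: [-3.095, 0.54, 0.002]
wrist_force: [0.6, -0.1, -0.8]
width: 1.0
```

Emit:
{"op": "move_arm", "data": {"deltas": [[[0,0,0],[0,-0.4,0],-1],[[0,0,0],[0,-0.66,0],-1],[[0,0,0],[0,-0.66,-0.2],-1],[[0,0,0],[0,-0.66,-0.2],-1]]}}

```text
time: 12.32
tool_pos: [0.4886, -0.1568, 0.1561]
tcp_rot: [-3.094, 0.532, 0.007]
wrist_force: [0.1, 0.8, 0.0]
width: 1.001
```

```bash
python3 - <<'E'
from h import *
np.set_printoptions(precision=4,suppress=True)
im,d=cap('side','side2');im2,d2=cap('top','top2')
a=proj('side',np.array([.5175,.1575,.095]));b=proj('top',np.array([.5175,.1575,.095]));print(a,b)
u,v=a.astype(int);x,y=b.astype(int)
A=cv2.resize(im[v-14:v+14,u-14:u+14],(400,400),interpolation=cv2.INTER_CUBIC);B=cv2.resize(im2[y-14:y+14,x-14:x+14],(400,400),interpolation=cv2.INTER_CUBIC)
C=cv2.resize(im2[150:300,140:420],(372,200));E=cv2.resize(im[100:310,150:400],(238,200))
o=np.zeros((600,800,3),np.uint8);o[:400,:400]=A;o[:400,400:]=B;o[400:,:372]=C;o[400:,372:610]=E
cv2.imwrite('pics/v5.png',o[:,:,::-1]);print(u,v,x,y)
E
```

```text
[285.3658 169.4712] [232.1962 223.2989]
285 169 232 223
```

View pics/v5.png

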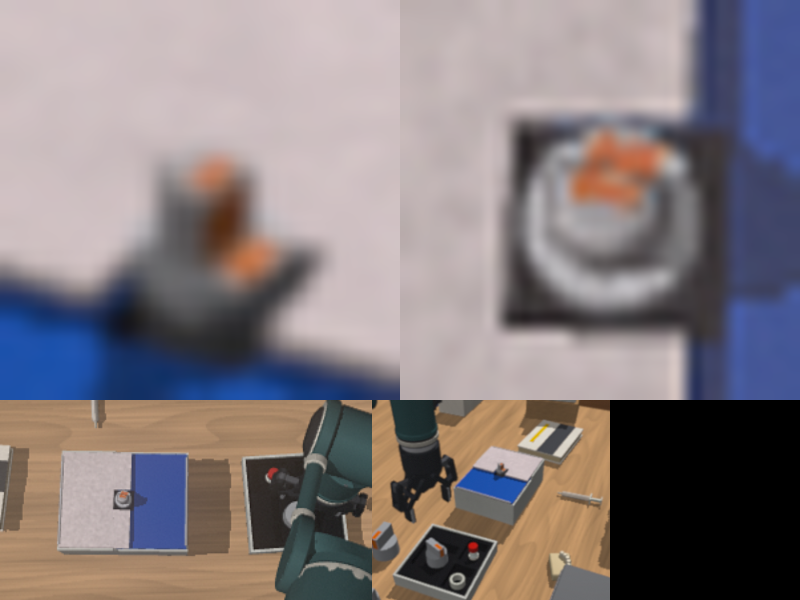

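```bash
cat > sp.py <<'E'
from h import *
np.set_printoptions(precision=4,suppress=True)
def up(n,tag,u0,v0,w,s=12):
    im=np.load(f'pics/{tag}.npz')['im'][v0:v0+w,u0:u0+w]
    return cv2.resize(im,None,fx=s,fy=s,interpolation=cv2.INTER_CUBIC)
for n,tag,u0,v0,w in(('top','top0',218,209,28),('top','top2',218,209,28),('side','side2',271,155,28)):
    s=12;I=up(n,tag,u0,v0,w,s).astype(float)
    m=((I[...,0]-I[...,2])>60).astype(np.uint8)
    k,L,st,c=cv2.connectedComponentsWithStats(m)
    print(tag)
    for i in range(1,k):
        if st[i,4]<150: continue
        q=np.argwhere(L==i)[:,::-1].astype(float); px=(q+.5)/s-.5+[u0,v0]
        z=None
        for z in(.1045,.0885):
            P=np.array([ray(n,a,b,z)[:2] for a,b in px]);cc=P.mean(0);e,V=np.linalg.eigh(np.cov(P.T));l=V[:,1]
            r=cv2.minAreaRect(P.astype(np.float32));ce=cc-[.5175,.1574]
            print('  z',z,'area',st[i,4],'pos',cc,'dir from axis',np.degrees(np.arctan2(ce[1],ce[0])),'pca long',np.degrees(np.arctan2(l[1],l[0])),2*np.sqrt(3*e),)
E
python3 sp.py
```

```text
top0Traceback (most recent call last):
  File "sp.py", line 16, in <module>
    P=np.array([ray(n,a,b,z)[:2] for a,b in px]);cc=P.mean(0);e,V=np.linalg.eigh(np.cov(P.T));l=V[:,1]
                ~~~^^^^^^^^^
  File "h.py", line 11, in ray
    c=camera_info(n);K=np.array(c['K']);R=np.array(c['R']);t=np.array(c['t'])
ValueError: time passes only in moves, steps and waits
```

```bash
python3 - <<'E'
s=open('h.py').read()
s=s.replace("def cap(","_ci=camera_info;_C={}\ndef camera_info(n):\n    if n not in _C:_C[n]=_ci(n)\n    return _C[n]\ndef cap(",1)
open('h.py','w').write(s)
E
python3 sp.py
```

```text
top0
  z 0.1045 area 3160 pos [0.5224 0.1557] dir from axis -19.46578375817735 pca long 112.97971653880097 [0.0095 0.0129]
  z 0.0885 area 3160 pos [0.5255 0.1571] dir from axis -2.1883378207369586 pca long 112.97971653880099 [0.0097 0.013 ]
top2
  z 0.1045 area 2987 pos [0.5224 0.1557] dir from axis -19.097448347631186 pca long 113.80521898252097 [0.0092 0.0127]
  z 0.0885 area 2987 pos [0.5255 0.1571] dir from axis -1.875136691259391 pca long 113.80521898252098 [0.0093 0.0129]
side2
  z 0.1045 area 510 pos [0.5184 0.1563] dir from axis -51.82940264599677 pca long 104.65619864448817 [0.0051 0.0087]
  z 0.0885 area 510 pos [0.5087 0.1788] dir from axis 112.38187619509664 pca long 104.65619864448819 [0.0053 0.0089]
  z 0.1045 area 1267 pos [0.5338 0.1344] dir from axis -54.61172038117531 pca long 129.46751297067772 [0.008  0.0159]
  z 0.0885 area 1267 pos [0.5246 0.1563] dir from axis -8.900406515162093 pca long 129.46751297067763 [0.0082 0.0164]
```

```bash
cat >> h.py <<'E'
def patches(n,tag,u0,v0,w,axis,th):
    s=12;I=cv2.resize(np.load(f'pics/{tag}.npz')['im'][v0:v0+w,u0:u0+w],None,fx=s,fy=s,interpolation=cv2.INTER_CUBIC).astype(float)
    k,L,st,c=cv2.connectedComponentsWithStats(((I[...,0]-I[...,2])>th).astype(np.uint8))
    for i in range(1,k):
        if st[i,4]<100: continue
        px=(np.argwhere(L==i)[:,::-1]+.5)/s-.5+[u0,v0]
        for z in(.1045,.0885):
            P=np.array([ray(n,a,b,z)[:2] for a,b in px]);cc=P.mean(0);e,V=np.linalg.eigh(np.cov(P.T));l=V[:,1];ce=cc-axis
            print(f' th{th} z{z} n{st[i,4]} rel mm',ce*1e3,'dir %.1f'%np.degrees(np.arctan2(ce[1],ce[0])),'normal(pca) %.1f'%(np.degrees(np.arctan2(l[1],l[0]))%180-90),2*np.sqrt(3*e)*1e3)
E
python3 - <<'E'
from h import *
np.set_printoptions(precision=1,suppress=True)
ax=np.array([.5175,.1574])
for th in(90,105,120):
  print('top');patches('top','top2',218,209,28,ax,th)
for th in(40,80,100):
  print('side');patches('side','side2',271,155,28,ax,th)
I=np.load('pics/top2.npz')['im'].astype(int);print((I[...,0]-I[...,2])[216:226,227:240]);print(I[214:232,223:243].mean(-1).astype(int))
E
```

```text
top
 th90 z0.1045 n870 rel mm [ 7.  -3.4] dir -25.5 normal(pca) -15.3 [3.7 9.8]
 th90 z0.0885 n870 rel mm [10.2 -2. ] dir -10.9 normal(pca) -15.3 [ 3.7 10. ]
 th90 z0.1045 n738 rel mm [2.3 0.7] dir 17.0 normal(pca) -14.8 [3.6 8.7]
 th90 z0.0885 n738 rel mm [5.4 2.2] dir 21.8 normal(pca) -14.8 [3.7 8.9]
top
 th105 z0.1045 n474 rel mm [ 6.9 -3.9] dir -29.4 normal(pca) -16.0 [2.7 8.3]
 th105 z0.0885 n474 rel mm [10.  -2.5] dir -13.8 normal(pca) -16.0 [2.8 8.4]
 th105 z0.1045 n373 rel mm [2.3 1.4] dir 32.1 normal(pca) -12.5 [2.4 6.6]
 th105 z0.0885 n373 rel mm [5.4 2.9] dir 28.2 normal(pca) -12.5 [2.4 6.7]
top
 th120 z0.1045 n106 rel mm [ 6.4 -5. ] dir -37.9 normal(pca) 2.9 [1.1 4.1]
 th120 z0.0885 n106 rel mm [ 9.6 -3.6] dir -20.7 normal(pca) 2.9 [1.1 4.1]
side
 th40 z0.1045 n3578 rel mm [ 10.5 -15. ] dir -55.0 normal(pca) 34.4 [ 8.9 42.4]
 th40 z0.0885 n3578 rel mm [1.1 7.1] dir 81.1 normal(pca) 34.4 [ 9.2 43.6]
side
 th80 z0.1045 n188 rel mm [ 0.8 -1.1] dir -54.9 normal(pca) 11.7 [3.  5.4]
 th80 z0.0885 n188 rel mm [-8.9 21.3] dir 112.6 normal(pca) 11.7 [3.1 5.5]
 th80 z0.1045 n608 re
[... 1669 characters left out ...]
  59  59
   81  79]
 [180 187 115 110 176 149 176 165 158 157 153 143 115  81 118 117  62  59
   79  78]
 [187 189 116 109 175 137 143 165 163 159 144 115  91  91 118 114  60  60
   80  78]
 [188 185 113  84 176 162 134 121 130 130 110  89  84 105 117 110  57  60
   81  78]
 [184 180 110  61 129 176 169 130  95  89  83  81  93 113 114  84  58  60
   79  81]
 [180 178 112  53  79 145 181 170 159 141 165 165 167 169 102  64  56  60
   82  80]
 [175 177 105  57  57  83 134 165 175 174 182 177 139 105  71  61  58  62
   77  77]
 [175 176  86  56  58  57  75  97 120 123 116 104  78  62  59  59  57  66
  103 102]
 [180 178  75  48  52  52  50  53  61  65  60  57  54  53  55  54  58  70
  107 103]]
```

Emit:
{"op": "move_arm", "data": {"deltas": [[[0,0,0],[0,0,-0.3],-1],[[0,0,0],[0,0,-0.6],-1],[[0,0,0],[0,0,-0.85],-1],[[0,0,0],[0,0,-0.95],-1]]}}

```text
time: 12.92
tool_pos: [0.4892, -0.1579, 0.0624]
tcp_rot: [-3.096, 0.533, 0.002]
wrist_force: [0.1, 0.6, -1.3]
width: 0.993
```

Emit:
{"op": "move_arm", "data": {"deltas": [[[0,0,0],[0,0,-0.1],-1],[[0,0,0],[0,0,-0.15],-1],[[0,0,0],[0,0,-0.15],-1],[[0,0,0],[0,0,-0.15],1],[[0,0,0],[0,0,-0.15],1],[[0,0,0],[0,0,-0.15],1],[[0,0,0],[0,0,-0.15],1],[[0,0,0],[0,0,-0.15],1],[[0,0,0],[0,0,-0.15],1],[[0,0,0],[0,0,-0.15],1],[[0,0,0],[0,0,-0.15],1]], "grip_force": 60}}

```text
time: 14.3
tool_pos: [0.4898, -0.1592, 0.0486]
tcp_rot: [3.096, -0.535, 0.001]
wrist_force: [-0.5, -0.3, 3.8]
width: 0.176
```

Emit:
{"op": "move_arm", "data": {"deltas": [[[0,0,0],[0,0,0.1],1],[[0,0,0],[0,0,0.25],1],[[0,0,0],[0,0,0.6],1],[[0,0,0],[0,0,1],1]]}}

```text
time: 14.8
tool_pos: [0.4887, -0.1587, 0.1493]
tcp_rot: [-3.095, 0.535, 0.002]
wrist_force: [1.1, -0.2, -0.7]
width: 0.174
```

Emit:
{"op": "move_arm", "data": {"deltas": [[[0,0,0],[0.05,0.3,0.3],1],[[0,0,0],[0.1,0.7,0.3],1],[[0,0,0],[0.1,1,0.3],1]]}}

```text
time: 15.18
tool_pos: [0.5001, -0.0579, 0.1801]
tcp_rot: [-3.095, 0.535, -0.004]
wrist_force: [0.2, 0.8, -1.1]
width: 0.175
```

Emit:
{"op": "move_arm", "data": {"deltas": [[[0,0,0],[0.05,0.4,0],1],[[0,0,0],[0.1,0.7,0],1],[[0,0,0],[0.1,1,0],1]]}}

```text
time: 15.55
tool_pos: [0.5097, 0.0421, 0.1793]
tcp_rot: [-3.096, 0.534, -0.002]
wrist_force: [-0.1, 0.6, -1.2]
width: 0.17
```

Emit:
{"op": "move_arm", "data": {"deltas": [[[0,0,0.03],[0.05,0.4,0],1],[[0,0,0.057],[0.085,0.7,0],1],[[0,0,0.057],[0.085,1,0],1],[[0,0,0.057],[0.085,1,0],1],[[0,0,0.057],[0.085,1,0],1]]}}

```text
time: 16.18
tool_pos: [0.5178, 0.1406, 0.1787]
tcp_rot: [3.116, -0.395, 0.0]
wrist_force: [1.1, -0.3, -2.3]
width: 0.172
```

```bash
python3 - <<'E'
from h import *
im,d=cap('side','side3');im2,d2=cap('top','top3')
cv2.imwrite('pics/v6.png',np.hstack([cv2.resize(im[105:215,230:340],(400,400),interpolation=cv2.INTER_CUBIC),cv2.resize(im2[180:260,190:270],(400,400),interpolation=cv2.INTER_CUBIC)])[:,:,::-1])
print(status.read_state()['tool_pos'])
E
```

```text
[0.51791823 0.14014483 0.17849929]
```

View pics/v6.png

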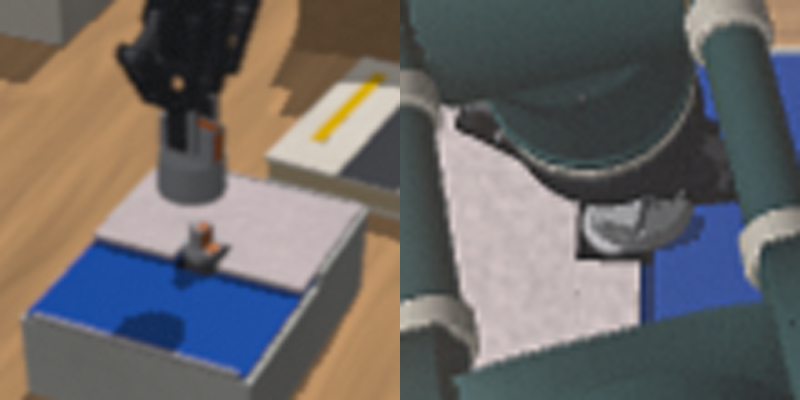

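The knob is held upright, with its orange mark at (212,130) on the same side as the spindle's. Next, a quick check of its axis in the gripper from depth.

```bash
python3 - <<'E'
from h import *
from scipy.optimize import least_squares
np.set_printoptions(precision=4,suppress=True)
def fit(W,m,r,c0):
    p=W[m][:,:2];f=least_squares(lambda c:np.hypot(*(p-c).T)-r,c0,loss='soft_l1',f_scale=.001);return f.x,len(p)
d=np.load('pics/side3.npz')['d'];W=world('side',d);Z=W[...,2];c=np.array([.518,.1402])
R=np.hypot(W[...,0]-c[0],W[...,1]-c[1])
m=(Z>.15)&(Z<.171)&(R<.03);print('skirt',fit(W,m,.025,c))
a=(R<.03)&(Z>.12)&(Z<.21);print('z range',np.percentile(Z[a],[1,2,5]))
im=np.load('pics/side3.npz')['im'].astype(float);o=((im[...,0]-im[...,2])>60)&(R<.04)&(Z>.15);print('orange',o.sum(),W[o].mean(0)-[*c,0])
d=np.load('pics/side2.npz')['d'];W=world('side',d);Z=W[...,2];c=np.array([.5175,.1575]);R=np.hypot(W[...,0]-c[0],W[...,1]-c[1])
# spindle shaft round part seen from side camera (exclude flat), collar side
m=(Z>.0825)&(Z<.087)&(R<.018)&(R>.012);print('collar',fit(W,m,.015,c))
m=(Z>.091)&(Z<.102)&(R<.013);P=W[m][:,:2]-c;print('shaft pts',len(P));
f=P[P[:,0]>2e-3]; print(np.round(f*1e3,1)[:40])
E
```

```text
skirt (array([0.5164, 0.1415]), 142)
z range [0.1465 0.1472 0.149 ]
orange 6 [ 0.0117 -0.0034  0.2006]
collar (array([0.5166, 0.1579]), 14)
shaft pts 25
[[ 5.5  5.1]
 [ 5.6  4.8]
 [ 4.1 -5.3]
 [ 4.4  1. ]
 [ 6.   4.1]
 [ 3.3 -3.4]
 [ 5.9 -2.6]
 [ 5.7  4.7]
 [ 2.3 -7.8]
 [ 4.2 -5.5]
 [10.1  1.2]
 [ 2.3 -7.9]]
```

Emit:
{"op": "move_arm", "data": {"deltas": [[[0,0,0],[0,0.168,0],1],[[0,0,0],[0,0.168,-0.1],1],[[0,0,0],[0,0.168,-0.25],1],[[0,0,0],[0,0.168,-0.36],1],[[0,0,0],[0,0.168,-0.42],1],[[0,0,0],[0,0.168,-0.45],1],[[0,0,0],[0,0.168,-0.48],1],[[0,0,0],[0,0.168,-0.48],1]]}}

```text
time: 17.27
tool_pos: [0.5181, 0.1578, 0.1304]
tcp_rot: [-3.116, 0.396, -0.0]
wrist_force: [0.5, 0.1, -0.8]
width: 0.173
```

Emit:
{"op": "move_arm", "data": {"deltas": [[[0,0,0],[0,0,-0.03],1],[[0,0,0],[0,0,-0.06],1],[[0,0,0],[0,0,-0.09],1],[[0,0,0],[0,0,-0.11],1],[[0,0,0],[0,0,-0.13],1],[[0,0,0],[0,0,-0.14],1],[[0,0,0],[0,0,-0.14],1],[[0,0,0],[0,0,-0.14],1]], "grip_force": 80}}

```text
time: 18.27
tool_pos: [0.518, 0.1577, 0.1165]
tcp_rot: [-3.117, 0.396, -0.0]
wrist_force: [-2.1, -1.0, 5.0]
width: 0.168
```

Emit:
{"op": "move_arm", "data": {"deltas": [[[0,0,0],[0,0,-0.01],1],[[0,0,0],[0,0,-0.02],1],[[0,0,0],[0,0,-0.03],1],[[0,0,0],[0,0,-0.03],1],[[0,0,0],[0,0,-0.03],1]]}}

```text
time: 18.9
tool_pos: [0.5182, 0.1578, 0.1151]
tcp_rot: [-3.117, 0.396, -0.001]
wrist_force: [-6.0, -1.5, 13.6]
width: 0.169
```

Emit:
{"op": "move_arm", "data": {"deltas": [[[0,0,0],[0,0,-0.01],1],[[0,0,0],[0,0,-0.02],1],[[0,0,0],[0,0,-0.02],1],[[0,0,0],[0,0,-0.02],1]]}}

```text
time: 19.4
tool_pos: [0.5184, 0.1578, 0.1149]
tcp_rot: [-3.117, 0.396, -0.001]
wrist_force: [-10.2, -2.8, 24.4]
width: 0.168
```

```bash
python3 - <<'E'
from h import *
np.set_printoptions(precision=4,suppress=True)
im,d=cap('side','side4');W=world('side',d);Z=W[...,2]
c=np.array([.5172,.1577]);R=np.hypot(W[...,0]-c[0],W[...,1]-c[1])
m=(R<.027)&(R>.0235)&(Z>.07)&(Z<.12);print('skirt z',np.percentile(Z[m],[2,10,50,90,98]),m.sum())
for n,t in(('blue',(.5,.08)),('white',(.6,.2)),('white2',(.44,.2))):
    q=np.hypot(W[...,0]-t[0],W[...,1]-t[1])<.012;print(n,np.median(Z[q]),q.sum())
cv2.imwrite('pics/v7.png',np.hstack([cv2.resize(im[130:220,230:340],(489,400),interpolation=cv2.INTER_CUBIC),cv2.resize(im[210:320,160:290],(311,263)).copy() if 0 else cv2.copyMakeBorder(cv2.resize(im[210:320,160:290],(311,263)),0,137,0,0,0)])[:,:,::-1])
s=status.read_state();print(s['tool_pos'],s['wrist_force'],s['width'],s['time'])
E
```

```text
skirt z [0.0736 0.0752 0.0938 0.1097 0.1188] 153
blue 0.4594228562593274 102
white 0.06278977912368512 82
white2 0.08058534364236572 25
[0.5183 0.1578 0.1149] [-9.1885 -2.9391 24.9154] 0.1686375461475347 19.45
```

View pics/v7.png

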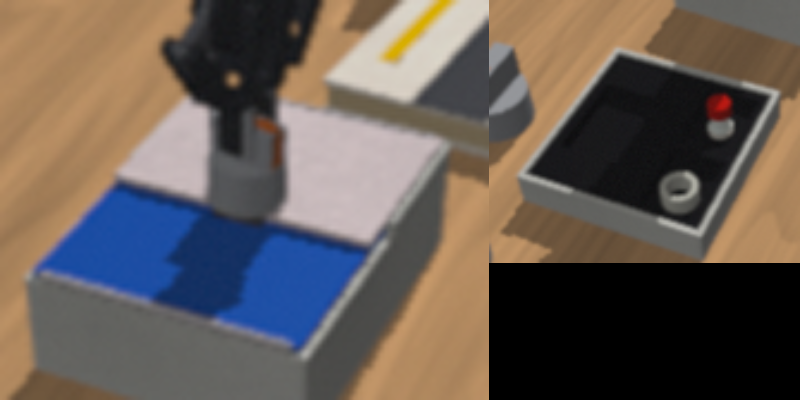

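Both flaps lie closed, white over blue. The knob's skirt (245,185) sits right down at the flaps, and the vial and ring are undisturbed in the tray. Handing in.

```bash
python3 -c "
from workcell import order,status
print(order.finish_job());s=status.read_state();print(s['tool_pos'],s['wrist_force'])"
```

```text
the job is handed in; nothing more can be done
None
the job is handed in; nothing more can be done
```

The case is closed and the knob is on the spindle, held fully pressed down with the gripper still on it. I handed the job in at about 19.5 s of the 67 s allowed. The hand-in gives no verdict, so everything here rests on my own measurements.

- **Flaps:** I folded the blue flap down first, then the white one over it. Each stopped against the fingers at its closed height, about 74 mm for blue and 80 mm for white.
- **Knob:** I took the smallest of the three look-alikes, the one in the tray, and turned it about 5° to match the spindle's flat. It slid on without resistance.
- **Final hold:** The fingers stopped moving down at 114.9 mm, with about 24 N upward on the wrist. That puts the knob's underside at about 82.5 mm, the fully down height. The depth reading of the skirt top, about 110 mm, agrees.

**Checks that were weak or disagreed:**
- My readings of the spindle flat's angle ranged from about −8° to −16°, leaving out a few stray readings from small patches. I set the knob at about −14°.
- The last depth check of the flaps was not usable: the blue sample landed on the wrong spot, and only one of the two white samples was good (80.6 mm). That flaps check therefore rests on the final picture, which shows both lying flat.
- I saw the vial and ring undisturbed in that picture. I did not measure the other objects again, but the arm stayed well above them.

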